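Set the dose and bring the pepper mill over the chute

TASK

Ready the spice dispenser on the kitchen counter for a dose of pepper: first turn its dose dial until the pointer clicks in at the three-pip mark, then turn the carousel until the waisted, round-topped mill stands squarely at the front, in line with and over the inner end of the chute. Finish still gripping the carousel, holding it quite still there: do not let go at the end. Leave the pinch bowl, mug and oil bottle where they stand.

Things in the scene. Friction and masses are not known exactly. Their poses are not given: they have to be found in the camera images.
- dispenser: fixed white housing of the spice dispenser (sizes in mm): round plinth (radius 112, 50 high) with a console block on its -y side (110 in x, out to y = -255, top 50 high). Origin on the counter under the carousel's axis, z up; its front, with the steel chute, is its -x side. The dial's axis is 195 from the origin towards -y.
- chute (a point): aiming point at the front of the housing: 85 mm from the carousel's axis towards the housing's -x, 55 mm above the counter, hidden under the carousel disc. The visible steel trough (36 mm wide) runs on outward from there, 106 to 168 mm from the axis.
- carousel: turntable (sizes in mm): wooden disc, radius 114, 52 to 61 above the counter, carrying six fixed containers 60 degrees apart on an 85 mm radius: five plain glass jars with flat lids (44 wide, tops at 128) and one mill, on its -x side. Origin on the axis at the disc's underside, z up. Turns endlessly either way, friction about 0.05 N m, stays where left.
- mill (a point): centre of the mill's foot on the disc, 85 mm from the axis. The mill is the one waisted steel container, 42 mm wide, with a round knob top 30 mm wide, its top 167 mm above the counter. It is at the front when this point is straight above chute.
- handle (a point): centre of the carousel's handle, on the turning axis, 167 mm above the counter: upright brass bar (mm) 60 long, 14 thick, 152 to 182 above the counter. Its long side lies along the carousel's x (one end points to the mill); same axes as the carousel. Grip it across its 14 mm, clear of the jars; its stem below is 12 thick.
- dial (a joint): turn of the dose dial, rad, growing clockwise seen from above, -0.15 to 1.95. It clicks into four sprung places: 0 (one pip), 0.6 (two), 1.2 (three pips), 1.8 (four), and snaps to the nearest when let go; at most 0.1 N m is needed to pass from one to the next.
- dial_grip (a point): dial's grip, on its vertical axis, 75 mm above the counter: upright brass bar (mm) 36 long, 14 thick, 56 to 88 above the counter, on a 50 mm round skirt; grip across the 14. Its x axis runs along the bar to the pointer nose (32 from the axis), z up. At joint 0 the pointer is 0.9 rad anticlockwise (from above) of the housing's +x. Rows of dark pips mark the places.
- bowl: small white pinch bowl standing under the chute's end, 68 mm wide, 28 mm high, loose; origin at the centre of its underside. Leave alone.
- mug: white mug, 80 mm wide, 90 mm high, loose, on the side away from the dial; origin at the centre of its underside. Leave alone.
- oil: green glass oil bottle, 60 mm wide, 200 mm high, loose, behind the carousel; origin at the centre of its underside. Leave alone.

How it is judged:
By the outcome, as a careful person would: the job done as asked, in the order asked, and still so for the second after the job is handed in, while the arm keeps its last pose, push and grip.
It also fails if it takes over 58 s, if anything falls off the work surface, if the arm or the gripper's body presses on something with over 40 N, if the wrist force passes 120 N, or if a joint passes its speed limit or range.

ROBOT

A 6-joint arm with a two-finger parallel gripper is mounted at the origin on the work surface. World frame = base frame: x ahead of the robot, y to its left, z up, the work surface at z = 0. Lengths are in m, angles in rad, forces in N, time in s.
With the tool pointing down it reaches from about 0.35 to 0.875 m from the base axis. Payload 4.2 kg.
Tool frame: the origin (TCP) lies on the centre line of the jaws, within the pads' length; the fingertips stand env.tip_reach ahead of it and the grasp point (between the pads) lies 11 mm behind it (env.tip_reach is the distance from the TCP to the fingertips, in m); z points along the fingers, y is the line along which they close (so a half turn about z gives the same grasp; the last joint's range is limited). The gripper opens to 87 mm and grips with 3 to 60 N. Pads are 19 mm wide; open, the fingers measure 117 mm over their backs; the gripper's body (75 mm by 190 mm) begins 51 mm behind the grasp point.
Start: joints at [-1.076, 0.385, 0.008, 0, -1.194, -0.259], TCP at [0.146, -0.608, 0.231] pointing down, gripper open.
Joint ranges: [-3.14, 3.14], [-1.21, 2.06], [-1.07, 1.41], [-3.16, 2.05], [-2.99, -0.16], [-3.1, 3.1]. Speed limits (rad/s): [2.79, 2.79, 3.14, 3.14, 3.14, 3.14].

INTERFACE

Orientations are given as a rotation vector (axis times angle).
In Python, from plant import env, camrig, hand_in gives the robot as it stands (env), with the cameras (camrig) and the job as plain functions.
- The arm moves only by the tool jog_arm, called after ">>>" as name(argument=value, ...) on one line, values as JSON. Schema: {"type":"object","properties":{"rows":{"type":"object","properties":{"offsets":{"type":"array","items":{"type":"array","items":{"type":"number"},"minItems":4,"maxItems":4},"minItems":1,"maxItems":5}},"additionalProperties":false,"required":["offsets"]},"aperture":{"type":"number"},"squeeze":{"type":"number"},"only":{"type":"string"},"quiet":{"type":"boolean"},"lines":{"type":"string"}},"required":["rows"],"additionalProperties":false}. rows is an object whose key "offsets" holds a list of rows, 1 to 5 of them, each of 4 numbers: dx, dy, dz in normalised numbers (1 is 0.75 m), then a turn about the tool's z in normalised numbers (1 is 2 pi rad); each row is the pose to reach, as a shift and turn from the pose commanded when the call began, along the tool's axes at that moment; what a row does not reach only later rows make up. A row lasts 1/10 s, in which the tool goes at most 0.05 m and 0.15 rad, less where a joint would pass 70% of its speed; a pose out of reach is approached as far as the arm can. aperture is the finger opening in m, set as the call begins (left out keeps the last). The fingers move at their own pace and stop on an object; squeeze is the grip in N (left out, the last holds). Time passes only in rows, so rows that do not move let the fingers close. The tool returns the time, the measured TCP pose, the force, the opening and the grip force at its end. only (a regular expression) keeps the lines of the reply that match it, lines (a string "A,B") keeps lines A to B, and quiet returns only ok. Input that does not fit is refused with a message, and nothing moves.
- env.get_obs(): the state, without advancing time (a new reading comes with each control period).
- camrig.camera(name): name is "side" or "top"; returns the picture (400x640x3 uint8, blue, green, red); there is no depth.
- camrig.camera_info(name): a dict with "fx", "fy", "cx", "cy" (pixels), "k1" (the pictures are not rectified: a ray, as slopes to the right and down, at radius r is drawn at 1 + k1 r^2 times it, then the intrinsics apply), "rvec" (rotation vector, rad) and "tvec" (3), from world to camera coordinates, as OpenCV has them. Camera axes: x right, y down, z forward; pixel columns grow to the right and rows downward; lengths in m; the calibration is good to about 2 mm. A picture is of the moment at which its call begins. camera_info takes no time and is no camera call.
- hand_in(): hands the job in; it is judged then, once.
The state is a dict: "t": time; "qpos": joint angles; "dq": joint speeds; "tau": joint torques, N m; "eef_pos": TCP position; "tool_rot": TCP orientation; "force": force on the tool from outside, world axes, zero at the start; "wrist_torque": the same for the moment, N m; "grip_width": finger opening in m; "grip_force": force on a finger pad.
Only numpy, scipy, OpenCV 4.12 (cv2) and the standard library are available. Lean on these libraries where they do the work, as an engineer would, in place of code of your own. Each camera call takes 0.05 s, during which the arm holds its last target. There are 200 camera calls.

## Working session

There is one attempt and no reset: what is moved stays moved. The work goes in short steps, Python scripts to look and compute and a tool call to move; the robot and the scene stay as the last step left them, time stands still between calls to the robot, and variables do not carry over. Pictures are saved under pics/ and viewed, at most 13 in all, crops included, and the job is handed in when it is done.

```bash
ls; mkdir -p pics; python3 - <<'E'
from plant import env, camrig, hand_in
import cv2,numpy as np
o=env.get_obs();print({k:np.round(v,3).tolist() for k,v in o.items()},env.tip_reach)
for n in("side","top"):
    cv2.imwrite(f"pics/{n}0.png",camrig.camera(n));print(n,camrig.camera_info(n))
E
```

```text
pics
plant.py
{'t': 0.0, 'qpos': [-1.076, 0.386, 0.007, -0.001, -1.194, -0.259], 'dq': [-0.001, 0.0, -0.001, -0.001, 0.0, 0.001], 'tau': [-0.0, -39.066, 18.741, 4.22, 0.011, -0.0], 'eef_pos': [0.146, -0.607, 0.229], 'tool_rot': [0.369, -3.119, -0.003], 'force': [1.114, -0.4, -0.929], 'wrist_torque': [-0.016, 0.001, 0.035], 'grip_force': 0.0, 'grip_width': 0.087} 0.008
side {'fx': 415.44714594885295, 'fy': 415.44714594885295, 'cx': 315.74390932893886, 'cy': 196.40192151944782, 'k1': -0.10221011277543199, 'rvec': array([ 0.66561001, -2.4509587 ,  1.3761087 ]), 'tvec': array([0.57812041, 0.22511722, 0.69842764])}
top {'fx': 510.36574057646703, 'fy': 510.36574057646703, 'cx': 317.6560683306452, 'cy': 205.50762726713938, 'k1': -0.13385001045976627, 'rvec': array([ 2.17285169, -2.14638668,  0.16032185]), 'tvec': array([0.07486771, 0.60689422, 1.06940193])}
```

View pics/side0.png

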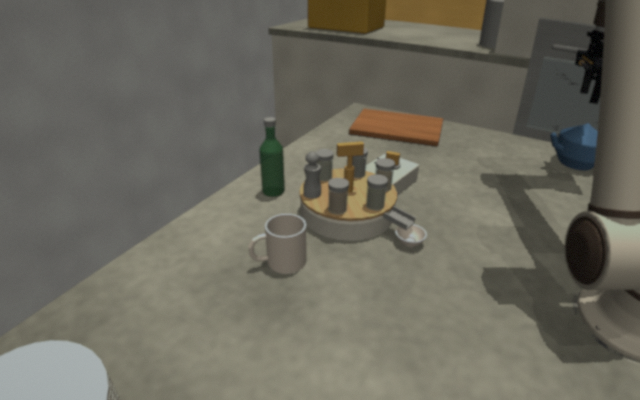

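View pics/top0.png

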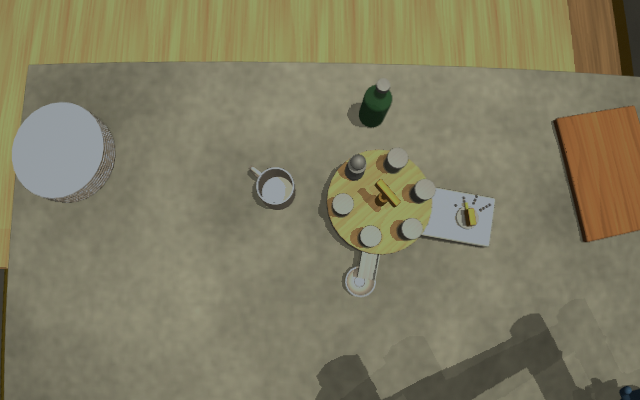

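The top view has the dispenser near (380,200), with the handle at (388,192), the mill at (357,163), the dial at (470,215) and the chute at (368,268). In the side view the handle is at (350,149) and the dial at (392,158).

```bash
cat > h.py <<'E'
import cv2,numpy as np
from plant import env, camrig, hand_in
def cam(n):
    c=camrig.camera_info(n);K=np.array([[c['fx'],0,c['cx']],[0,c['fy'],c['cy']],[0,0,1]]);R=cv2.Rodrigues(c['rvec'])[0]
    return K,np.array([c['k1'],0,0,0]),R,np.array(c['tvec'])
def ray(n,uv):
    K,d,R,t=cam(n);p=cv2.undistortPoints(np.array(uv,float).reshape(-1,1,2),K,d).reshape(-1,2)
    return -R.T@t,np.c_[p,np.ones(len(p))]@R
def plane(n,uv,z):
    o,d=ray(n,uv);return o+d*((z-o[2])/d[:,2])[:,None]
def tri(a,b):
    (o,d),(p,e)=ray("top",[a]),ray("side",[b]);d,e=d[0],e[0]
    s=np.linalg.lstsq(np.c_[d,-e],p-o,rcond=None)[0];P,Q=o+s[0]*d,p+s[1]*e
    return (P+Q)/2,np.linalg.norm(P-Q)
def brass(im,top):
    h=cv2.cvtColor(im,cv2.COLOR_BGR2HSV);return h
def zoom(im,x,y,w,hh,k): return cv2.resize(im[y:y+hh,x:x+w],None,fx=k,fy=k,interpolation=cv2.INTER_CUBIC)
E
python3 - <<'E'
from h import *
t=cv2.imread("pics/top0.png");s=cv2.imread("pics/side0.png")
cv2.imwrite("pics/z0.png",np.vstack([zoom(t,320,140,190,80+80,4)[:590//2*2][:300*2]])[:600,:760])
cv2.imwrite("pics/z1.png",zoom(s,290,130,160,120,5))
for n,im,pts in(("t",t,[(388,192),(380,186),(471,216),(470,210),(400,230)]),("s",s,[(350,149),(345,150),(392,158),(350,205)])):
    h=cv2.cvtColor(im,cv2.COLOR_BGR2HSV)
    for p in pts: print(n,p,h[p[1],p[0]])
E
```

```text
t (388, 192) [ 32 137 156]
t (380, 186) [ 26 145 149]
t (471, 216) [ 30 138 151]
t (470, 210) [ 31 137 153]
t (400, 230) [26 52 39]
s (350, 149) [ 19 152  92]
s (345, 150) [ 19 149  94]
s (392, 158) [ 19 135  89]
s (350, 205) [ 21 101 167]
```

View pics/z0.png

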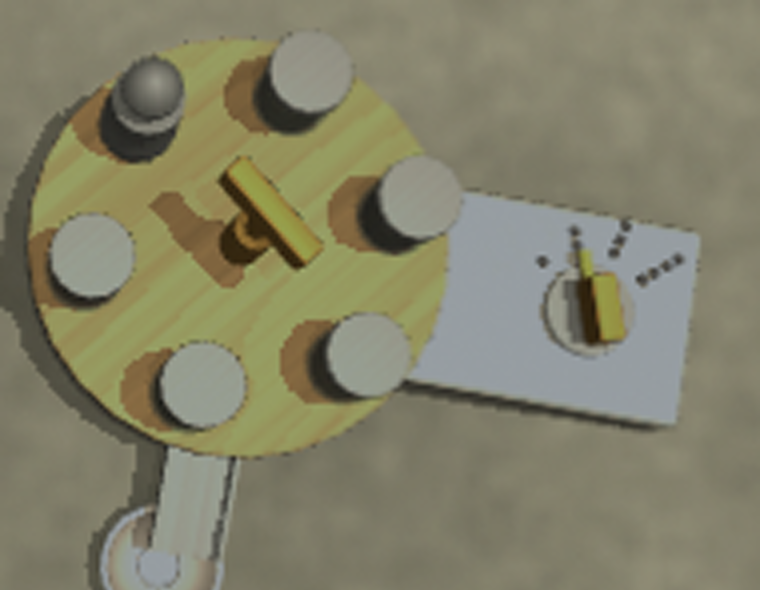

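View pics/z1.png

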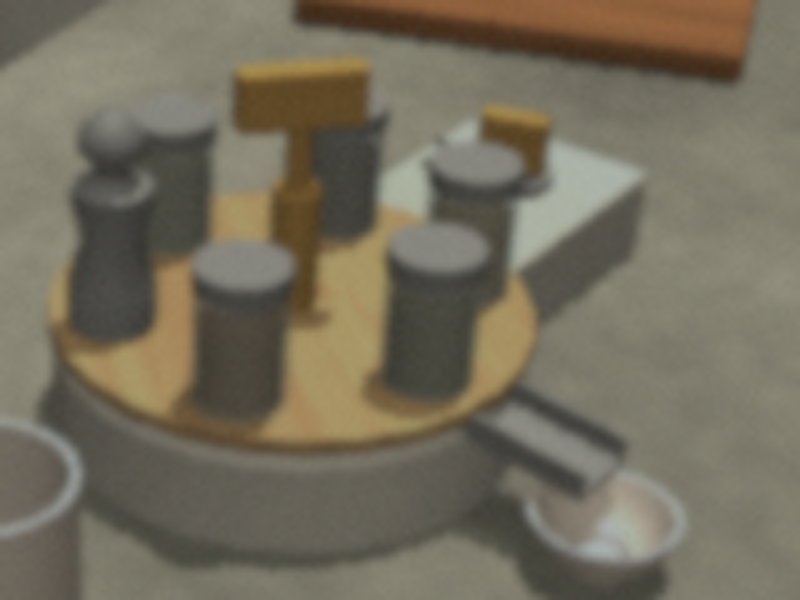

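The zoom shows the pointer nose at about crop (587,262), near the two-pip row (575,240). The three-pip row is at (620,240) and the mill at (150,90). Next I measure these.

```bash
cat > meas.py <<'E'
from h import *
from scipy.optimize import least_squares
t=cv2.imread("pics/top0.png");s=cv2.imread("pics/side0.png")
ht=cv2.cvtColor(t,cv2.COLOR_BGR2HSV);hs=cv2.cvtColor(s,cv2.COLOR_BGR2HSV)
T=lambda p:np.array(p,float)/4+[320,140]-.375
S=lambda p:np.array(p,float)/5+[290,130]-.4
# disc rim
m=cv2.inRange(ht,(20,90,80),(40,255,255));m[:,440:]=0;m[:145]=0;m[260:]=0;m[:,:320]=0
c=max(cv2.findContours(m,0,1)[0],key=cv2.contourArea);hull=cv2.convexHull(c).reshape(-1,2)
P=plane("top",hull,.061)[:,:2]
f=least_squares(lambda q:np.hypot(*(P-q[:2]).T)-q[2],[.6,-.1,.114],loss='soft_l1',f_scale=.002);print("disc",f.x,"resid",np.std(f.fun))
C=f.x[:2]
cor=plane("top",T([(465,190),(697,235),(410,382),(675,425)]),.05);print("console",cor.round(4))
for a,b in((0,1),(2,3),(1,3)):
    d=cor[b]-cor[a];print(np.degrees(np.arctan2(d[1],d[0])))
jar=plane("top",T([(311,72),(421,198),(368,355),(203,385),(92,257)]),.128)[:,:2]-C
print("jars r",np.hypot(*jar.T),"ang",np.degrees(np.arctan2(jar[:,1],jar[:,0])))
print("jar mean centre",)
k=tri(T((150,88)),S((112,137)));print("knob",k,np.hypot(*(k[0][:2]-C)),np.degrees(np.arctan2(*(k[0][:2]-C)[::-1])))
# circle through jars w. regular hexagon centre: opposite jars pairs
j=jar+C;print("centre from pairs",(j[0]+j[3])/2,(j[1]+j[4])/2)
print("handle tri top ctr",tri(T((273,210)),S((302,68))))
e=plane("top",T([(235,164),(311,255)]),.182);print("handle ends",e,e.mean(0),np.linalg.norm(e[1]-e[0]),np.degrees(np.arctan2(*(e[0]-e[1])[[1,0]])))
print("dial top tri",tri(T((607,307)),S((516,110))))
e=plane("top",T([(602,275),(612,340)]),.088);print("dial bar",e,e.mean(0),np.linalg.norm(e[1]-e[0]),np.degrees(np.arctan2(*(e[0]-e[1])[[1,0]])))
pip=[(543,262),(575,232),(577,247),(627,226),(620,240),(613,253),(678,259),(666,266),(654,273),(642,280)]
pp=plane("top",T(pip),.05)[:,:2]
X=plane("top",T([(588,312)]),.056)[0];print("skirt",X)
fr=least_squares(lambda q:0,[0]) if 0 else None
np.save("pips.npy",pp);print("pips",pp.round(4))
ch=plane("top",T([(168,450),(153,545),(237,458),(222,550)]),.055);print("chute",ch.round(4))
E
python3 meas.py
```

```text
disc [ 0.61461659 -0.04887934  0.11250103] resid 0.0004284233526690934
console [[ 0.6486 -0.1758  0.05  ]
 [ 0.6256 -0.3061  0.05  ]
 [ 0.5431 -0.1436  0.05  ]
 [ 0.5208 -0.2903  0.05  ]]
-99.9956561184834
-98.63629401143989
171.40427336331928
jars r [0.08522828 0.08597321 0.08533762 0.08444981 0.08415072] ang [ -19.86991228  -79.3411846  -138.77345561  161.45664943  101.3289754 ]
jar mean centre
knob (array([0.6771762 , 0.00664562, 0.15717716]), np.float64(0.0027837489410989526)) 0.08364643706100153 41.59074664354446
centre from pairs [ 0.61466104 -0.04993482] [ 0.61430203 -0.04986871]
handle tri top ctr (array([ 0.61358539, -0.04951029,  0.18273581]), np.float64(0.001577702481344399))
handle ends [[ 0.63645081 -0.03122323  0.182     ]
 [ 0.59301511 -0.06739561  0.182     ]] [ 0.61473296 -0.04930942  0.182     ] 0.05652522695980463 39.78684207531842
dial top tri (array([ 0.57903827, -0.23975883,  0.0940554 ]), np.float64(0.001978861965567392))
dial bar [[ 0.59765984 -0.2391653   0.088     ]
 [ 0.56323113 -0.24364935  0.088     ]] [ 0.58044548 -0.24140732  0.088     ] 0.034719494337202866 7.420523570046532
skirt [ 0.5815416 -0.2410521  0.056    ]
pips [[ 0.6094 -0.2184]
 [ 0.6263 -0.2368]
 [ 0.618  -0.2377]
 [ 0.63   -0.2663]
 [ 0.6222 -0.2621]
 [ 0.6149 -0.2579]
 [ 0.6121 -0.2948]
 [ 0.6081 -0.2878]
 [ 0.6042 -0.2808]
 [ 0.6002 -0.2739]]
chute [[ 0.5052 -0.012   0.055 ]
 [ 0.4549 -0.0042  0.055 ]
 [ 0.5013 -0.0489  0.055 ]
 [ 0.4526 -0.0408  0.055 ]]
```

```bash
cat > go.py <<'E'
import sys,numpy as np
from plant import env, camrig, hand_in
from scipy.spatial.transform import Rotation as R
x,y,z,a=map(float,sys.argv[1:])
o=env.get_obs();r=R.from_rotvec(o['tool_rot']).as_matrix()
d=r.T@(np.array([x,y,z])-o['eef_pos']);ya=np.degrees(np.arctan2(r[1,1],r[0,1]))
t=-np.radians((a-ya+180)%360-180)
print("delta tool",d.round(4),"turn",round(t,3),"| yaw",ya.round(2),"pos",o['eef_pos'].round(4),"t",o['t'],"q",np.round(o['qpos'],2),"F",np.round(o['force'],1),"tilt",r[:2,2].round(4),"w",o['grip_width'],o['grip_force'],"tq",o['wrist_torque'][2])
E
python3 go.py 0.5808 -0.241 0.20 97.6
```

```text
delta tool [-0.5084  0.2545  0.03  ] turn 0.103 | yaw 103.5 pos [ 0.1459 -0.6072  0.2296] t 0.1 q [-1.08  0.39  0.01 -0.   -1.19 -0.26] F [-0.2  1.4 -0.8] tilt [-0.0006  0.0019] w 0.08698426539810394 0.0 tq 0.042005742500785793
```

The manual's scale: shifts go in shares of 0.75 m and turns go in shares of 2 pi rad. Converting my numbers, -0.2 m is -0.2667, -0.16 m is -0.2133, 0.1 rad is 0.0159.

>>> jog_arm(rows={"offsets": [[-0.0533, 0.0267, 0, 0.0159], [-0.1067, 0.0533, 0, 0.0159], [-0.16, 0.08, 0, 0.0159], [-0.2133, 0.1067, 0, 0.0159], [-0.2667, 0.1333, 0, 0.0159]]}, aperture=0.05)

```text
t: 0.6
eef_pos: [0.3181, -0.4622, 0.2302]
tool_rot: [0.213, -3.134, -0.001]
force: [-0.0, -0.5, 0.2]
grip_width: 0.055
grip_force: 0.0
```

>>> jog_arm(rows={"offsets": [[-0.0533, 0.0267, 0, 0], [-0.1067, 0.0533, 0, 0], [-0.16, 0.08, 0, 0], [-0.2133, 0.1067, 0, 0], [-0.2667, 0.12, 0, 0]]})

```text
t: 1.1
eef_pos: [0.5041, -0.3454, 0.2304]
tool_rot: [0.215, -3.134, -0.001]
force: [1.1, -1.3, 0.2]
grip_width: 0.0499
grip_force: 0.0
```

```bash
python3 go.py 0.5808 -0.241 0.20 97.6
```

```text
delta tool [-0.0902  0.093   0.0304] turn 0.004 | yaw 97.85 pos [ 0.5041 -0.3454  0.2304] t 1.1 q [-0.34  0.36 -0.03 -0.   -1.18 -1.1 ] F [ 1.1 -1.3  0.2] tilt [-0.0007  0.0007] w 0.04992148333929805 0.0 tq -0.07729243349422862
```

Scaled: 0.093 m is 0.124, -0.09 m is -0.12.

>>> jog_arm(rows={"offsets": [[-0.04, 0.04, 0, 0], [-0.08, 0.08, 0.02, 0], [-0.12, 0.124, 0.04, 0], [-0.12, 0.124, 0.04, 0], [-0.12, 0.124, 0.04, 0]]})

```text
t: 1.6
eef_pos: [0.5797, -0.2422, 0.1995]
tool_rot: [0.216, -3.132, -0.001]
force: [-0.8, 0.4, 0.4]
grip_width: 0.0505
grip_force: 0.0
```

```bash
python3 go.py 0.5808 -0.241 0.12 97.6
python3 - <<'E'
from h import *
t=camrig.camera("top");s=camrig.camera("side");cv2.imwrite("pics/t1.png",np.hstack([zoom(t,420,140,130,130,3),zoom(s,330,90,130,130,3)]))
E
```

```text
delta tool [-0.0014  0.001   0.0795] turn 0.005 | yaw 97.9 pos [ 0.5797 -0.2422  0.1995] t 1.6 q [-0.14  0.41 -0.03  0.   -1.13 -1.29] F [-0.8  0.4  0.4] tilt [-0.0023  0.0003] w 0.0505088869476088 0.0 tq -0.0019999102612244476
```

View pics/t1.png

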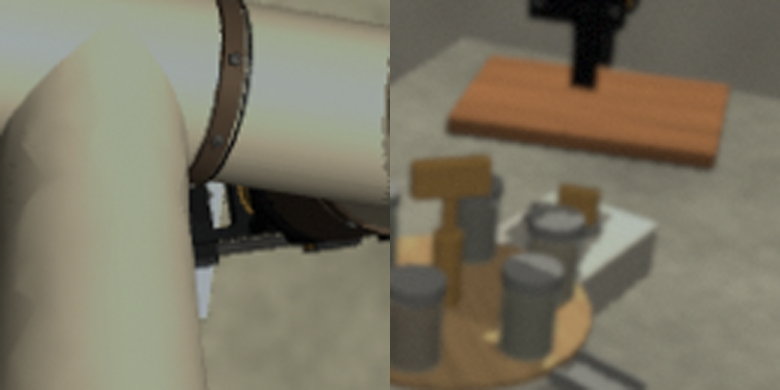

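The arm hides the dial from the top camera. The side view shows the finger straight above the dial bar at crop (580,205). I descend now.

Scaled: 0.126 m is 0.168, 0.08 m is 0.1067.

>>> jog_arm(rows={"offsets": [[-0.0013, 0.0013, 0.0533, 0], [-0.0013, 0.0013, 0.1067, 0], [-0.0013, 0.0013, 0.14, 0], [-0.0013, 0.0013, 0.168, 0], [-0.0013, 0.0013, 0.168, 0]]}, aperture=0.035)

```text
t: 2.2
eef_pos: [0.5777, -0.243, 0.0719]
tool_rot: [0.208, -3.129, -0.003]
force: [-1.2, -0.1, -0.5]
grip_width: 0.0355
grip_force: 0.0
```

```bash
python3 go.py 0.5808 -0.241 0.073 97.6
```

```text
delta tool [-0.0033  0.0016 -0.0011] turn 0.0 | yaw 97.62 pos [ 0.5777 -0.243   0.0719] t 2.2 q [-0.14  0.54 -0.18 -0.   -0.86 -1.3 ] F [-1.2 -0.1 -0.5] tilt [-0.006   0.0015] w 0.03548581144874138 0.0 tq 9.001318796451928e-05
```

>>> jog_arm(rows={"offsets": [[-0.004, 0.002, 0, 0], [-0.004, 0.002, 0, 0]]}, aperture=0.035)

```text
t: 2.4
eef_pos: [0.5847, -0.2409, 0.0767]
tool_rot: [-0.212, 3.131, -0.002]
force: [0.5, -0.7, 0.4]
grip_width: 0.035
grip_force: 0.0
```

>>> jog_arm(rows={"offsets": [[0, 0, 0, 0], [0, 0, 0, 0], [0, 0, 0, 0], [0, 0, 0, 0], [0, 0, 0, 0]]}, aperture=0.0, squeeze=15)

```text
t: 2.9
eef_pos: [0.5844, -0.2442, 0.0756]
tool_rot: [-0.214, 3.132, -0.009]
force: [1.1, -14.3, -3.1]
grip_width: 0.0138
grip_force: 15.0
```

```bash
python3 go.py 0.5808 -0.241 0.073 97.6
```

```text
delta tool [0.0031 0.0037 0.0026] turn 0.004 | yaw 97.81 pos [ 0.5844 -0.2442  0.0756] t 2.9 q [-0.14  0.54 -0.17  0.01 -0.86 -1.3 ] F [  1.1 -14.3  -3.1] tilt [ 0.0031 -0.0056] w 0.013788830496926781 14.995017796754837 tq -0.009488180693803024
```

Scaled: -0.003 m is -0.004, 0.001 m is 0.0013.

>>> jog_arm(rows={"offsets": [[0.004, -0.004, 0.0013, 0], [0.004, -0.004, 0.0013, 0], [0.004, -0.004, 0.0013, 0]]})

```text
t: 3.2
eef_pos: [0.5842, -0.2445, 0.0756]
tool_rot: [-0.214, 3.126, -0.005]
force: [4.7, -2.8, 2.2]
grip_width: 0.0139
grip_force: 15.0
```

```bash
python3 go.py 0.5808 -0.2435 0.073 63
```

```text
delta tool [0.0033 0.0015 0.0026] turn 0.608 | yaw 97.84 pos [ 0.5842 -0.2445  0.0756] t 3.2 q [-0.14  0.54 -0.17  0.   -0.86 -1.29] F [ 4.7 -2.8  2.2] tilt [ 0.0084 -0.0026] w 0.013851780078959324 15.000946372747421 tq 0.01383363341182316
```

Scaled: 0.62 rad is 0.0987.

>>> jog_arm(rows={"offsets": [[0, 0, 0, 0.0207], [0, 0, 0, 0.0414], [0, 0, 0, 0.0621], [0, 0, 0, 0.0828], [0, 0, 0, 0.0987]]})

```text
t: 3.7
eef_pos: [0.5832, -0.2446, 0.0754]
tool_rot: [0.751, 3.044, -0.003]
force: [2.4, -3.1, 1.5]
grip_width: 0.0239
grip_force: 26.5
```

>>> jog_arm(rows={"offsets": [[0, 0, 0, 0], [0, 0, 0, 0]]})

```text
t: 3.9
eef_pos: [0.5832, -0.2446, 0.0754]
tool_rot: [0.743, 3.046, -0.003]
force: [2.9, -4.0, 2.3]
grip_width: 0.0243
grip_force: 23.9
```

```bash
python3 go.py 0.5808 -0.2435 0.073 63
```

```text
delta tool [ 0.0026 -0.0001  0.0023] turn -0.007 | yaw 62.6 pos [ 0.5832 -0.2446  0.0754] t 3.9 q [-0.14  0.54 -0.17  0.   -0.86 -1.91] F [ 2.9 -4.   2.3] tilt [ 0.0055 -0.003 ] w 0.02429262239200349 23.934427426429465 tq 0.8010289187688929
```

```bash
python3 - <<'E'
from h import *
t=camrig.camera("top");s=camrig.camera("side");cv2.imwrite("pics/t2.png",np.hstack([zoom(t,430,160,80,100,5),zoom(s,370,110,80,100,5)]))
E
```

```text
(no output)
```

View pics/t2.png

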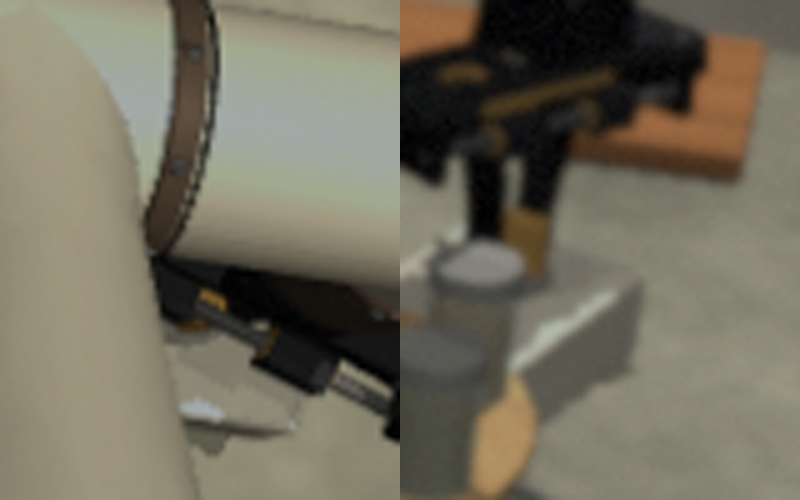

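The side crop shows the bar at (525,240), askew between the fingers, so it slipped instead of turning. I'll open, lift, back off and look.

Scaled: -0.12 m is -0.16, -0.08 m is -0.1067.

>>> jog_arm(rows={"offsets": [[0, 0, 0, 0], [0, 0, 0, 0], [0, 0, -0.04, 0], [0, 0, -0.1067, 0], [0, 0, -0.16, 0]]}, aperture=0.05)

```text
t: 4.5
eef_pos: [0.5797, -0.2429, 0.1948]
tool_rot: [-0.751, -3.048, -0.001]
force: [2.1, -1.1, -0.1]
grip_width: 0.0486
grip_force: 0.0
```

```bash
python3 go.py 0.53 -0.46 0.195 63
```

```text
delta tool [-0.0569 -0.2153 -0.0004] turn -0.012 | yaw 62.31 pos [ 0.5797 -0.2429  0.1948] t 4.5 q [-0.14  0.42 -0.03 -0.   -1.12 -1.91] F [ 2.1 -1.1 -0.1] tilt [-0.0025  0.0013] w 0.04861594568383004 0.0 tq 0.035543748140033915
```

>>> jog_arm(rows={"offsets": [[-0.0147, -0.0573, 0, 0], [-0.0293, -0.1147, 0, 0], [-0.044, -0.172, 0, 0], [-0.06, -0.2293, 0, 0], [-0.076, -0.2867, 0, 0]]})

```text
t: 5.0
eef_pos: [0.5297, -0.4605, 0.1927]
tool_rot: [-0.751, -3.048, -0.004]
force: [0.5, 0.5, -0.1]
grip_width: 0.0501
grip_force: 0.0
```

```bash
python3 - <<'E'
from h import *
t=camrig.camera("top");cv2.imwrite("pics/top3.png",t);cv2.imwrite("pics/t3.png",zoom(t,400,160,120,100,6))
E
```

```text
(no output)
```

View pics/t3.png

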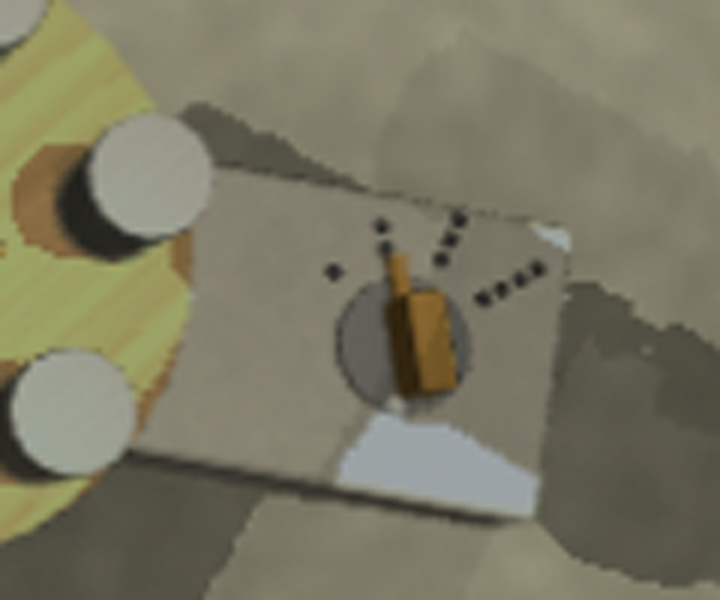

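The dial still points to the two-pip row, with its nose at (398,262), so it sprang back. I'll regrip it more firmly and better centred.

```bash
python3 - <<'E'
from h import *
e=plane("top",np.array([(427,292),(440,390)])/6+[400,160]-.42,.088);print(e,e.mean(0),np.linalg.norm(e[1]-e[0]),np.degrees(np.arctan2(*(e[0]-e[1])[[1,0]])))
E
python3 go.py 0.580 -0.243 0.19 97.6
```

```text
[[ 0.5979506  -0.24052671  0.088     ]
 [ 0.56333227 -0.24427789  0.088     ]] [ 0.58064143 -0.2424023   0.088     ] 0.034820981646012626 6.18433698237782
delta tool [0.0587 0.2223 0.002 ] turn -0.621 | yaw 62.01 pos [ 0.5275 -0.4668  0.192 ] t 5.05 q [-0.5   0.55  0.18  0.   -1.2  -1.56] F [ 1.9 -3.6  1.3] tilt [-0.003   0.0005] w 0.05007395432216815 0.0 tq -0.0026206245907276875
```

Scaled: 0.215 m is 0.2867, 0.17 m is 0.2267, -0.62 rad is -0.0987.

>>> jog_arm(rows={"offsets": [[0.0147, 0.056, 0, -0.0207], [0.0293, 0.112, 0, -0.0414], [0.044, 0.168, 0, -0.0621], [0.06, 0.2267, 0, -0.0828], [0.076, 0.2867, 0, -0.0987]]})

```text
t: 5.55
eef_pos: [0.5795, -0.241, 0.1927]
tool_rot: [0.22, -3.131, -0.003]
force: [1.3, -0.0, 0.0]
grip_width: 0.0502
grip_force: 0.0
```

>>> jog_arm(rows={"offsets": [[0, 0, 0, 0], [0, 0, 0, 0], [0, 0, 0, 0]]})

```text
t: 5.85
eef_pos: [0.58, -0.2437, 0.1931]
tool_rot: [0.212, -3.133, -0.001]
force: [-0.7, -0.5, -0.5]
grip_width: 0.05
grip_force: 0.0
```

```bash
python3 go.py 0.5805 -0.243 0.073 97.6
```

```text
delta tool [-0.0007  0.0006  0.1201] turn 0.002 | yaw 97.73 pos [ 0.58   -0.2437  0.1931] t 5.85 q [-0.14  0.42 -0.03 -0.   -1.12 -1.29] F [-0.7 -0.5 -0.5] tilt [-0.0015  0.0007] w 0.05001728209526085 0.0 tq -0.002126689617410911
```

Scaled: 0.12 m is 0.16, 0.105 m is 0.14.

>>> jog_arm(rows={"offsets": [[0, 0, 0.0533, 0], [0, 0, 0.1067, 0], [0, 0, 0.14, 0], [0, 0, 0.16, 0], [0, 0, 0.16, 0]]}, aperture=0.035)

```text
t: 6.35
eef_pos: [0.5781, -0.2446, 0.0703]
tool_rot: [0.208, -3.128, -0.003]
force: [-0.8, -0.3, 0.2]
grip_width: 0.0352
grip_force: 0.0
```

>>> jog_arm(rows={"offsets": [[0, 0, 0, 0], [0, 0, 0, 0]]})

```text
t: 6.55
eef_pos: [0.5814, -0.2444, 0.0749]
tool_rot: [-0.212, 3.132, -0.001]
force: [0.3, -0.3, 0.1]
grip_width: 0.0347
grip_force: 0.0
```

```bash
python3 go.py 0.5805 -0.243 0.072 97.6
```

```text
delta tool [0.0007 0.0015 0.0029] turn 0.002 | yaw 97.73 pos [ 0.5814 -0.2444  0.0749] t 6.55 q [-0.14  0.54 -0.17  0.   -0.86 -1.29] F [ 0.3 -0.3  0.1] tilt [ 0.0023 -0.0006] w 0.034744551825245946 0.0 tq -0.021698132163185405
```

Scaled: 0.002 m is 0.0027.

>>> jog_arm(rows={"offsets": [[0, 0, 0.0027, 0], [0, 0, 0.0027, 0], [0, 0, 0.0027, 0], [0, 0, 0.0027, 0], [0, 0, 0.0027, 0]]}, aperture=0.0, squeeze=50)

```text
t: 7.05
eef_pos: [0.5812, -0.2449, 0.0721]
tool_rot: [-0.213, 3.133, -0.003]
force: [0.7, -6.0, -1.1]
grip_width: 0.0138
grip_force: 50.0
```

>>> jog_arm(rows={"offsets": [[0, 0, 0, 0.008], [0, 0, 0, 0.0159], [0, 0, 0, 0.0239], [0, 0, 0, 0.0239]]})

```text
t: 7.45
eef_pos: [0.5812, -0.2448, 0.0721]
tool_rot: [0.016, 3.141, -0.004]
force: [-0.3, -6.0, -0.4]
grip_width: 0.0138
grip_force: 50.0
```

```bash
python3 go.py 0.5805 -0.243 0.072 63
```

```text
delta tool [0.0007 0.0018 0.0001] turn 0.461 | yaw 89.42 pos [ 0.5812 -0.2448  0.0721] t 7.45 q [-0.14  0.54 -0.17  0.   -0.86 -1.44] F [-0.3 -6.  -0.4] tilt [ 0.0006 -0.0027] w 0.013846421081973627 50.000322447158396 tq 0.9915727597010082
```

>>> jog_arm(rows={"offsets": [[0, 0, 0, 0.008], [0, 0, 0, 0.0159], [0, 0, 0, 0.0239], [0, 0, 0, 0.0239]]})

```text
t: 7.85
eef_pos: [0.5815, -0.2447, 0.0722]
tool_rot: [0.248, 3.13, -0.004]
force: [0.5, -5.3, -0.7]
grip_width: 0.0146
grip_force: 55.3
```

```bash
python3 go.py 0.5805 -0.243 0.072 63
```

```text
delta tool [0.0012 0.0015 0.0001] turn 0.313 | yaw 80.94 pos [ 0.5815 -0.2447  0.0722] t 7.85 q [-0.14  0.54 -0.17  0.   -0.86 -1.59] F [ 0.5 -5.3 -0.7] tilt [ 0.0011 -0.0029] w 0.01463800625808369 55.261439951718785 tq 1.3824120143097625
```

Scaled: 0.1 rad is 0.0159.

>>> jog_arm(rows={"offsets": [[0, 0, 0, 0.008], [0, 0, 0, 0.0159], [0, 0, 0, 0.0159]]}, squeeze=60)

```text
t: 8.15
eef_pos: [0.5816, -0.2446, 0.0722]
tool_rot: [0.414, 3.112, -0.002]
force: [0.4, -5.5, -1.5]
grip_width: 0.0134
grip_force: 60.0
```

```bash
python3 go.py 0.5805 -0.243 0.072 63
python3 - <<'E'
from h import *
s=camrig.camera("side");t=camrig.camera("top");cv2.imwrite("pics/t4.png",np.hstack([zoom(t,440,170,65,85,6),zoom(s,375,110,65,85,6)]))
E
```

```text
delta tool [0.0015 0.0013 0.0002] turn 0.206 | yaw 74.83 pos [ 0.5816 -0.2446  0.0722] t 8.15 q [-0.14  0.54 -0.17  0.   -0.86 -1.7 ] F [ 0.4 -5.5 -1.5] tilt [ 0.0022 -0.0017] w 0.013436508322312373 60.0002499204129 tq -0.046670054540925834
```

View pics/t4.png

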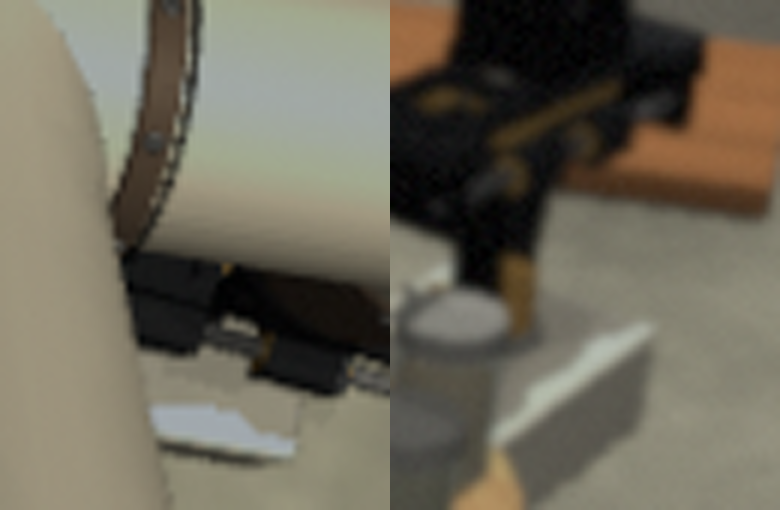

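The bar at crop (515,290) stays flush with the finger and the torque dropped to zero, so the dial has passed the hump. I continue to the three-pip angle.

Scaled: 0.2 rad is 0.0318.

>>> jog_arm(rows={"offsets": [[0, 0, 0, 0.0111], [0, 0, 0, 0.0223], [0, 0, 0, 0.0318], [0, 0, 0, 0.0318]]})

```text
t: 8.65
eef_pos: [0.5817, -0.2445, 0.0722]
tool_rot: [0.722, 3.055, -0.001]
force: [1.0, -5.6, -0.1]
grip_width: 0.0136
grip_force: 60.0
```

```bash
python3 go.py 0.5805 -0.243 0.072 63.3
```

```text
delta tool [0.0017 0.0008 0.0002] turn 0.002 | yaw 63.41 pos [ 0.5817 -0.2445  0.0722] t 8.65 q [-0.14  0.54 -0.17  0.   -0.86 -1.89] F [ 1.  -5.6 -0.1] tilt [ 0.0023 -0.0015] w 0.013605036286034822 60.000767670571804 tq -0.004988504722690199
```

Scaled: -0.14 m is -0.1867, -0.09 m is -0.12.

>>> jog_arm(rows={"offsets": [[0, 0, 0, 0], [0, 0, 0, 0], [0, 0, -0.0533, 0], [0, 0, -0.12, 0], [0, 0, -0.1867, 0]]}, aperture=0.05)

```text
t: 9.15
eef_pos: [0.5801, -0.2427, 0.2124]
tool_rot: [-0.721, -3.055, -0.001]
force: [0.9, -0.6, 0.5]
grip_width: 0.045
grip_force: 0.0
```

>>> jog_arm(rows={"offsets": [[-0.0147, -0.0573, 0, 0], [-0.0293, -0.1147, 0, 0], [-0.044, -0.172, 0, 0], [-0.06, -0.2293, 0, 0], [-0.076, -0.2867, 0, 0]]})

```text
t: 9.65
eef_pos: [0.535, -0.462, 0.2114]
tool_rot: [-0.721, -3.057, -0.002]
force: [0.7, -0.4, -0.5]
grip_width: 0.0502
grip_force: 0.0
```

```bash
python3 - <<'E'
from h import *
t=camrig.camera("top");cv2.imwrite("pics/top5.png",t);cv2.imwrite("pics/t5.png",zoom(t,320,140,190,140,4))
E
python3 go.py 0.6145 -0.0495 0.23 131
```

```text
delta tool [ 0.1162  0.4105 -0.0201] turn -1.184 | yaw 63.16 pos [ 0.5329 -0.4683  0.2106] t 9.7 q [-0.49  0.54  0.22  0.   -1.24 -1.55] F [ 2.3 -4.1  1.9] tilt [-0.0011 -0.0013] w 0.04990389361735296 0.0 tq 0.07766792487569382
```

View pics/t5.png

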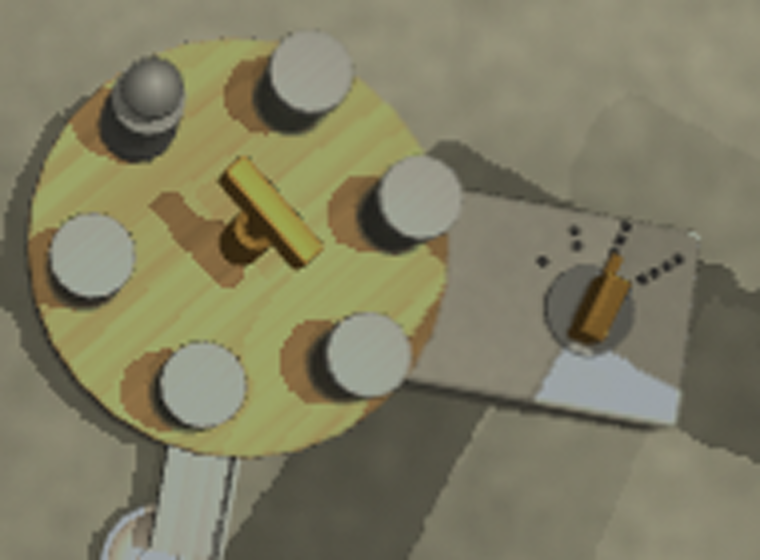

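The pointer nose (612,262) now sits at the three-pip row and the carousel hasn't moved. On to the handle.

Scaled: 0.2 m is 0.2667, 0.16 m is 0.2133, -0.6 rad is -0.0955.

>>> jog_arm(rows={"offsets": [[0.0133, 0.0533, -0.0133, -0.0191], [0.0293, 0.1067, -0.0267, -0.0382], [0.0453, 0.16, -0.0267, -0.0573], [0.06, 0.2133, -0.0267, -0.0764], [0.076, 0.2667, -0.0267, -0.0955]]})

```text
t: 10.2
eef_pos: [0.5739, -0.2545, 0.2314]
tool_rot: [0.222, -3.133, -0.002]
force: [0.9, -1.3, 0.3]
grip_width: 0.0502
grip_force: 0.0
```

```bash
python3 go.py 0.6145 -0.0495 0.23 131
```

```text
delta tool [-0.0691  0.1972  0.0016] turn -0.574 | yaw 98.09 pos [ 0.5739 -0.2545  0.2314] t 10.2 q [-0.16  0.39  0.02 -0.   -1.2  -1.27] F [ 0.9 -1.3  0.3] tilt [-0.0004  0.0011] w 0.05021037611798033 0.0 tq 0.002553930683481904
```

Scaled: 0.195 m is 0.26, 0.16 m is 0.2133, -0.574 rad is -0.0914.

>>> jog_arm(rows={"offsets": [[-0.0187, 0.0533, 0, -0.0191], [-0.0373, 0.1067, 0, -0.0382], [-0.056, 0.16, 0, -0.0573], [-0.0747, 0.2133, 0, -0.0764], [-0.092, 0.26, 0, -0.0914]]})

```text
t: 10.7
eef_pos: [0.6156, -0.0515, 0.2314]
tool_rot: [1.1, -2.942, -0.002]
force: [0.5, -0.9, 1.0]
grip_width: 0.05
grip_force: 0.0
```

>>> jog_arm(rows={"offsets": [[0, 0, 0, 0], [0, 0, 0, 0]]})

```text
t: 10.9
eef_pos: [0.6156, -0.0529, 0.2312]
tool_rot: [1.094, -2.944, -0.001]
force: [0.1, -1.1, -0.4]
grip_width: 0.0501
grip_force: 0.0
```

```bash
python3 go.py 0.6145 -0.0495 0.158 131
```

```text
delta tool [-0.0014  0.0032  0.0732] turn -0.004 | yaw 130.77 pos [ 0.6156 -0.0529  0.2312] t 10.9 q [ 0.18  0.37 -0.01 -0.   -1.19 -1.03] F [ 0.1 -1.1 -0.4] tilt [-0.0011  0.0004] w 0.050102984230286515 0.0 tq 0.02051366011382635
```

Scaled: 0.073 m is 0.0973, 0.055 m is 0.0733.

>>> jog_arm(rows={"offsets": [[0, 0.0027, 0.04, 0], [0, 0.0027, 0.0733, 0], [0, 0.0027, 0.0973, 0], [0, 0.0027, 0.0973, 0], [0, 0.0027, 0.0973, 0]]}, aperture=0.045)

```text
t: 11.4
eef_pos: [0.6147, -0.0538, 0.1589]
tool_rot: [1.09, -2.946, 0.001]
force: [-0.2, -0.4, 0.6]
grip_width: 0.0448
grip_force: 0.0
```

>>> jog_arm(rows={"offsets": [[0, 0, 0, 0], [0, 0, 0, 0], [0, 0, 0, 0], [0, 0, 0, 0], [0, 0, 0, 0]]}, aperture=0.0, squeeze=10)

```text
t: 11.9
eef_pos: [0.6146, -0.0527, 0.1589]
tool_rot: [-1.092, 2.946, 0.0]
force: [0.5, -0.5, -1.8]
grip_width: 0.0137
grip_force: 10.0
```

```bash
python3 go.py 0.6145 -0.0495 0.158 131
```

```text
delta tool [-0.002   0.0025  0.0009] turn -0.006 | yaw 130.67 pos [ 0.6146 -0.0527  0.1589] t 11.9 q [ 0.18  0.43 -0.11 -0.   -1.03 -1.04] F [ 0.5 -0.5 -1.8] tilt [0.0001 0.0003] w 0.013706739001151736 9.993135788245127 tq 0.04742272394963139
```

Scaled: -0.6 rad is -0.0955.

>>> jog_arm(rows={"offsets": [[0, 0, 0, -0.0159], [0, 0, 0, -0.035], [0, 0, 0, -0.0557], [0, 0, 0, -0.0764], [0, 0, 0, -0.0955]]}, squeeze=30)

```text
t: 12.4
eef_pos: [0.6146, -0.0527, 0.1588]
tool_rot: [-1.919, 2.487, 0.0]
force: [-0.2, 1.3, 2.3]
grip_width: 0.0135
grip_force: 30.0
```

>>> jog_arm(rows={"offsets": [[0, 0, 0, 0], [0, 0, 0, 0]]})

```text
t: 12.6
eef_pos: [0.6146, -0.0527, 0.1589]
tool_rot: [-1.911, 2.494, 0.0]
force: [-1.4, 1.5, 2.0]
grip_width: 0.0135
grip_force: 30.0
```

```bash
python3 go.py 0.6145 -0.0495 0.158 260.5
```

```text
delta tool [-0.003   0.001   0.0009] turn -1.668 | yaw 164.92 pos [ 0.6146 -0.0527  0.1589] t 12.6 q [ 0.18  0.43 -0.11 -0.   -1.03 -0.44] F [-1.4  1.5  2. ] tilt [0.     0.0001] w 0.013505687618445159 30.00433331821114 tq -0.13234436297285204
```

Scaled: -0.64 rad is -0.1019.

>>> jog_arm(rows={"offsets": [[0, 0, 0, -0.0191], [0, 0, 0, -0.0398], [0, 0, 0, -0.0605], [0, 0, 0, -0.0812], [0, 0, 0, -0.1019]]})

```text
t: 13.1
eef_pos: [0.6147, -0.0527, 0.1589]
tool_rot: [-2.602, 1.76, 0.0]
force: [-1.0, 0.7, 1.2]
grip_width: 0.0139
grip_force: 30.0
```

>>> jog_arm(rows={"offsets": [[0, 0, 0, -0.0191], [0, 0, 0, -0.0398], [0, 0, 0, -0.0605], [0, 0, 0, -0.0812], [0, 0, 0, -0.1019]]})

```text
t: 13.6
eef_pos: [0.6147, -0.0527, 0.1588]
tool_rot: [-3.024, 0.852, -0.0]
force: [-1.2, 1.1, 2.3]
grip_width: 0.0133
grip_force: 30.0
```

>>> jog_arm(rows={"offsets": [[0, 0, 0, -0.0159], [0, 0, 0, -0.0318], [0, 0, 0, -0.0477], [0, 0, 0, -0.0477], [0, 0, 0, -0.0477]]})

```text
t: 14.1
eef_pos: [0.6147, -0.0527, 0.1588]
tool_rot: [-3.116, 0.399, -0.0]
force: [-1.7, 1.8, 3.1]
grip_width: 0.0136
grip_force: 30.0
```

```bash
python3 go.py 0.6145 -0.0495 0.158 260.5
python3 - <<'E'
from h import *
t=camrig.camera("top");s=camrig.camera("side");cv2.imwrite("pics/top6.png",t);cv2.imwrite("pics/side6.png",s);cv2.imwrite("pics/t6.png",np.hstack([zoom(t,320,140,130,150,3),zoom(s,290,110,130,150,3)]))
E
```

```text
delta tool [-0.001  -0.003   0.0008] turn -0.089 | yaw -104.6 pos [ 0.6147 -0.0527  0.1588] t 14.1 q [ 0.18  0.43 -0.11 -0.   -1.03  1.14] F [-1.7  1.8  3.1] tilt [0.0002 0.0002] w 0.013623694395996373 30.000727227889 tq -0.08235100178630858
```

View pics/t6.png

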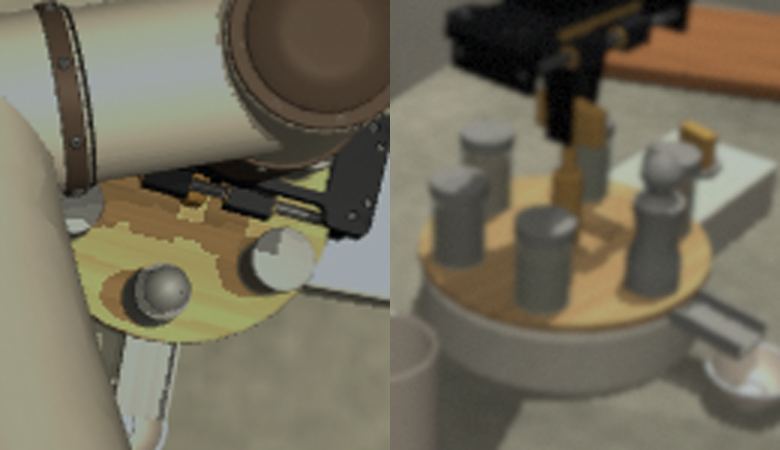

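The mill's knob (164,293) is nearly in line with the chute (150,370), with a few degrees left. I'll refine the front direction and the mill bearing.

```bash
cat > m2.py <<'E'
from h import *
C=np.array([.6146,-.0495]);A=lambda v:np.degrees(np.arctan2(v[...,1],v[...,0]))
t0=cv2.imread("pics/top0.png")
# console line fits: bright bluish mask edge pixels
g=cv2.resize(t0,None,fx=4,fy=4,interpolation=cv2.INTER_CUBIC);h=cv2.cvtColor(g,cv2.COLOR_BGR2HSV)
b=(g[...,0]>130)&(h[...,1]<60)
up=lambda p:(np.array(p,float)+.5)/4-.5
def edge(p,z):
    P=plane("top",up(p),z)[:,:2].astype(np.float32);vx,vy,x,y=cv2.fitLine(P,cv2.DIST_HUBER,0,.001,.001).ravel();return np.degrees(np.arctan2(vy,vx)),(x,y)
xs=range(1760,1940,4)
top=[(x,760+np.argmax(b[760:1000,x])) for x in xs];bot=[(x,1010-np.argmax(b[1010:760:-1,x])) for x in xs]
ys=range(820,960,4);rt=[(2000-np.argmax(b[y,2000:1880:-1]),y) for y in ys]
for e in(top,bot,rt): print("console",edge(e,.05))
g1=g.max(2)
L=[];Rr=[]
for y in range(1030,1085,3):
    x=np.where(g1[y,1410:1530]>115)[0]+1410
    L.append((x.min(),y));Rr.append((x.max(),y))
print(L[::5],Rr[::5])
M=np.array([((l[0]+r[0])/2,l[1]) for l,r in zip(L,Rr)])
P=plane("top",up(M),.052)[:,:2];print("chute mid bearing",A(P-C).round(2),edge(M,.052))
# mill now
t=up(np.array([0,0]));k=tri(np.array([164,293])/3+[320,140]-.33,np.array([273,160])/3+[290,110]-.33);print("knob",k,np.hypot(*(k[0][:2]-C)),A(k[0][:2]-C))
print("knob at z",A(plane("top",[np.array([164,293])/3+[320,140]-.33],.153)[0,:2]-C))
E
python3 m2.py
```

```text
console (np.float32(81.19145), (np.float32(0.636846), np.float32(-0.24026743)))
console (np.float32(80.522064), (np.float32(0.5311378), np.float32(-0.2306334)))
console (np.float32(-9.340982), (np.float32(0.5718852), np.float32(-0.29878366)))
[(np.int64(1410), 1030), (np.int64(1410), 1045), (np.int64(1440), 1060), (np.int64(1410), 1075)] [(np.int64(1529), 1030), (np.int64(1529), 1045), (np.int64(1529), 1060), (np.int64(1529), 1075)]
chute mid bearing [167.91 168.06 168.21 168.36 168.5  168.64 168.78 168.91 169.05 172.5
 172.59 172.68 171.46 170.5  169.87 169.88 169.99 170.1  170.2 ] (np.float32(0.2554761), (np.float32(0.48272115), np.float32(-0.023876382)))
knob (array([ 0.52903478, -0.02495209,  0.16698676]), np.float64(0.00026731900323050177)) 0.08901689283219694 163.9922773186521
knob at z 164.97542522723592
```

The manual's scale: shifts go in shares of 0.75 m and turns go in shares of 2 pi rad. Converting my numbers, -0.085 rad is -0.0135.

>>> jog_arm(rows={"offsets": [[0, 0, 0, -0.008], [0, 0, 0, -0.0135], [0, 0, 0, -0.0135], [0, 0, 0, -0.0135], [0, 0, 0, -0.0135]]})

```text
t: 14.7
eef_pos: [0.6147, -0.0527, 0.1588]
tool_rot: [-3.13, 0.263, -0.0]
force: [-2.6, 3.3, 5.0]
grip_width: 0.0138
grip_force: 30.0
```

```bash
python3 go.py 0.6145 -0.0495 0.158 260.5
python3 - <<'E'
from h import *
t=camrig.camera("top");s=camrig.camera("side");cv2.imwrite("pics/top7.png",t);cv2.imwrite("pics/side7.png",s);cv2.imwrite("pics/t7.png",np.hstack([zoom(t,340,190,100,100,4),zoom(s,350,130,100,100,4)]))
E
```

```text
delta tool [-0.0007 -0.0031  0.0008] turn -0.002 | yaw -99.61 pos [ 0.6147 -0.0527  0.1588] t 14.7 q [ 0.18  0.43 -0.11 -0.   -1.03  1.23] F [-2.6  3.3  5. ] tilt [0.0002 0.0002] w 0.013792602158977905 30.000539305619895 tq -0.04298565467424646
```

View pics/t7.png

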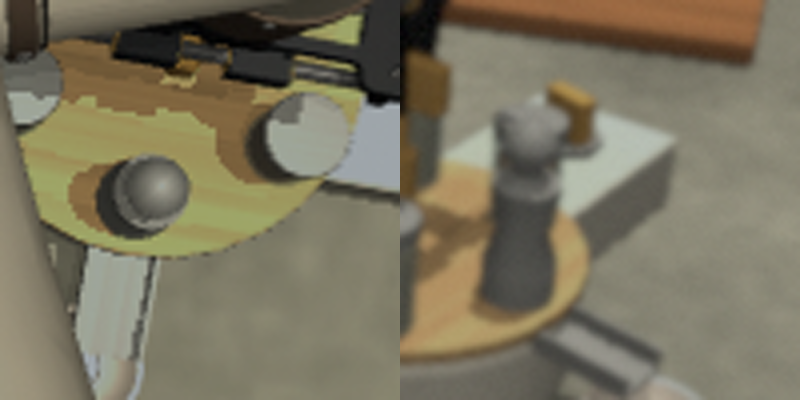

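The top crop shows the mill's knob at (157,187), a neighbouring jar lid at (307,135), and the chute starting at (120,260). Checking the bearings:

```bash
python3 - <<'E'
from h import *
C=np.array([.6146,-.0495])
f=lambda p,z:(lambda v:(np.hypot(*v).round(4),np.degrees(np.arctan2(v[1],v[0])).round(2)%360))(plane("top",[np.array(p)/4+[340,190]-.375],z)[0,:2]-C)
print("jar (exp mill+60)",f((307,135),.128),"knob",f((156,187),.153),f((155,188),.15))
i=cv2.imread("pics/top7.png");g=cv2.GaussianBlur(zoom(cv2.cvtColor(i,cv2.COLOR_BGR2GRAY),340,190,100,100,4),(5,5),0)
for c in cv2.HoughCircles(g,cv2.HOUGH_GRADIENT,1,40,param1=80,param2=15,minRadius=22,maxRadius=50)[0][:6]: print(c,f(c[:2],.128),f(c[:2],.153))
E
```

```text
jar (exp mill+60) (np.float64(0.0848), np.float64(230.45)) knob (np.float64(0.084), np.float64(170.16)) (np.float64(0.0842), np.float64(170.13))
[150.5 191.5  36.4] (np.float64(0.0843), np.float64(170.62)) (np.float64(0.0866), np.float64(168.65))
[306.5 134.5  40.2] (np.float64(0.0844), np.float64(230.47)) (np.float64(0.0822), np.float64(226.77))
[114.5 282.5  42.7] (np.float64(0.1323), np.float64(166.13)) (np.float64(0.1337), np.float64(165.01))
[324.5  27.5  48.3] (np.float64(0.0751), np.float64(270.51)) (np.float64(0.0697), np.float64(267.37))
[186.5  63.5  23. ] (np.float64(0.0192), np.float64(194.07)) (np.float64(0.022), np.float64(182.33))
```

>>> jog_arm(rows={"offsets": [[0, 0, 0, 0], [0, 0, 0, 0], [0, 0, 0, 0], [0, 0, 0, 0], [0, 0, 0, 0]]})

```text
t: 15.3
eef_pos: [0.6147, -0.0527, 0.1588]
tool_rot: [-3.13, 0.263, -0.0]
force: [-2.0, 3.3, 5.5]
grip_width: 0.0138
grip_force: 30.0
```

```bash
python3 go.py 0.6145 -0.0495 0.158 260.5; python3 -c "
from plant import env, camrig, hand_in
print(hand_in())"
```

```text
delta tool [-0.0007 -0.0031  0.0008] turn -0.002 | yaw -99.59 pos [ 0.6147 -0.0527  0.1588] t 15.3 q [ 0.18  0.43 -0.11 -0.   -1.03  1.23] F [-2.   3.3  5.5] tilt [0.0002 0.0002] w 0.013775864436249511 30.001606880687177 tq -0.10609200731345089
the job is handed in; nothing more can be done
None
```

The job is handed in at about 15 s: the dial clicked in at three pips on the second try (the first slipped back to two), the mill stands within about half a degree of the chute line by camera, the arm still grips the carousel handle, and nothing touched the bowl, mug or oil; the hand-in returned no verdict.

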